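# Find the full-depth dowel hole with the gauge pin

## Task

The clamped hardwood blank has three snug holes that look alike, but in two of them a broken dowel stub still fills the bottom, and you must find out which hole is clear. Take the gauge pin from its stand and push it gently, straight down, into a hole until it bottoms: only in the clear hole does its ring mark come down level with the top of the blank, so if the ring stands proud, draw the pin out and try another hole. Leave the pin upright and fully home in the clear hole, let go of it, never force it (a light push of 10 to 15 N is plenty), and leave the other things on the bench where they lie.

Things in the scene. Friction and masses are not known exactly. Their poses are not given: they have to be found in the camera images.
- pin_grip (a point): centre of the handle of the gauge pin: an upright steel rod (14 mm diameter, 62 mm long) with a dark round wooden handle on top (25 mm diameter, from 62 to 110 mm above the foot), about 0.1 kg. This point is on the axis, 85 mm above the foot; local z points up along the pin
- pin_tip (a point): centre of the pin's foot (lower end), 85 mm below pin_grip; same axes. The foot is bevelled to 9 mm diameter over its last 3.5 mm
- pin_ring (a point): centre of the narrow dark ring mark around the pin's rod, 42 mm above the foot: level with the blank's top face when the pin is home in the clear hole, 15 mm above it when the pin has bottomed on a stub
- stand: the fixed plywood stand that the pin starts in, 75 x 75 mm, 32 mm tall, socket 25 mm deep and 16 mm wide; the pin lifts straight out. Origin under its middle
- blank: the hardwood blank, 75 mm (its x) by 330 mm (its y) by 60 mm tall, held immovably by a clamp at each end (clamps begin 132 mm from the middle along its y and reach 76 mm above the bench). Contact forces on it adding up to more than 50 N count as forcing (the holes' own squeeze on the pin makes up about 17 N of that). Origin under its middle, z up
- hole_a (a point): centre of a blind hole's mouth, on the blank's top face, 55 mm from the middle towards its -y end. 15.5 mm wide, 2.5 mm bevel; 42 mm deep if clear, 27 mm if it holds a stub (which two do, varies). Springy walls 9 to 23 mm down grip the pin: it slides under a few newtons (about 3 to 8 N) and stays put when let go; the bottom is rigid
- hole_b (a point): centre of the middle blind hole's mouth, over the blank's middle; otherwise like hole_a
- hole_c (a point): centre of the third blind hole's mouth, 55 mm from the middle towards the blank's +y end; otherwise like hole_a
- plane: a bench plane, steel sole 200 x 55 mm with dark wooden grips, 90 mm tall; origin under its middle
- glue: a white glue bottle, 56 mm across, 130 mm tall; origin under its middle
- mallet: a hammer lying flat; origin near its middle
- driver: a screwdriver lying flat; origin near its middle
- offcut: a pale wood offcut 100 x 32 x 22 mm lying flat; origin under its middle
- square: a try square lying flat, dark stock 90 mm long with a 110 mm steel blade; origin under the stock's middle
- pot: an empty white ceramic pot, 80 mm across, 90 mm tall; origin under its middle

How it is judged:
By the outcome, as a careful person would: the job done as asked, in the order asked, and still so for the second after the job is handed in, with the robot touching nothing.
It also fails if it takes over 67 s, if anything falls off the work surface, if the arm or the gripper's body presses on something with over 40 N, if the wrist force passes 120 N, or if a joint passes its speed limit or range.

## Robot

A 6-joint arm with a two-finger parallel gripper is mounted at the origin on the work surface. World frame = base frame: x ahead of the robot, y to its left, z up, the work surface at z = 0. Lengths are in mm, angles in rad, forces in N, time in s.
With the tool pointing down it reaches from about 275 to 825 mm from the base axis. Payload 5.2 kg.
Tool frame: the origin (TCP) lies at the very end of the fingers, on their centre line; the grasp point (between the pads) lies 19 mm behind it; y points along the fingers, x is the direction in which the jaws open and shut, and the axes are right-handed (so a half turn about y gives the same grasp; the last joint's range is limited). The gripper opens to 93 mm and grips with 3 to 60 N. Pads are 15 mm wide; open, the fingers measure 128 mm over their backs; the gripper's body (75 mm by 188 mm) begins 65 mm behind the grasp point.
Start: joints at [1.032, 0.259, 1.535, -0, 1.348, -0.203], TCP at [181.217, 519.293, 190.853] pointing down, gripper open.
Joint ranges: [-3.14, 3.14], [-0.91, 2.08], [0.19, 2.58], [-1.22, 4.36], [0.22, 2.71], [-3.12, 3.12]. Speed limits (rad/s): [2.57, 2.57, 3.14, 3.14, 3.14, 3.14].

## Interface

Orientations are given as a unit quaternion [w, x, y, z].
In Python, from plant import get_state, get_image, camera_info, job_done gives the robot as it stands.
- The arm moves only by the tool apply_moves, never from a script. Its argument "targets" is a list of rows, each an object of numbers: "tx", "ty", "tz": the shift along the tool's x, y, z in m; "wx", "wy", "wz": the turn, a rotation vector about the tool's x, y, z in degrees; "claw": the opening, from 0 (shut) to 1 (fully open). A call has 1 to 12 rows; each row shifts and turns the commanded pose from where the row before left it, along the tool's axes as they then stand; what a row does not reach is not made up. A row lasts 1/12 s, in which the tool goes at most 41.7 mm and 7.16 degrees, less where a joint would pass 70% of its speed; a pose out of reach is approached as far as the arm can. A call is refused whole if a number of a shift passes 0.0417 or a number of a turn 7.16, either way. A call with a gripper value outside its range is refused whole. The fingers move at their own pace and stop on an object; "newtons" is the grip in N (left out, the last holds). Time passes only in rows, so rows that do not move let the fingers close. It gives the time, the measured TCP pose, the force and the opening at its end, in the units of the state.
- get_state(): the state, without advancing time (a new reading comes with each control period).
- get_image(name): name is "scene" or "top" or "wrist"; returns the picture (480x640x3 uint8, red, green, blue); there is no depth.
- camera_info(name): a dict with "fx", "fy", "cx", "cy" (pixels), "T" (4x4, takes a point from camera to world coordinates); the wrist camera has in their place "T_tool_cam" (4x4, takes a point from camera to tool coordinates, whose origin is the TCP and whose axes are the tool frame's). Camera axes: x right, y up, looking along -z (the intrinsics and any distortion apply to the point x, -y, -z); pixel columns grow to the right and rows downward; lengths in mm; the calibration is good to about 2 mm. A picture is of the moment at which its call begins: read the wrist's pose just before it. camera_info takes no time and is no camera call.
- job_done(): hands the job in, once; it reports no verdict.
The state is a dict: "time_s": time; "joint_pos": joint angles; "qd": joint speeds; "effort": joint torques, N m; "eef_pos": TCP position; "eef_rot": TCP orientation; "wrist_force": force on the tool from outside, world axes, zero at the start; "torque": the same for the moment, N m; "gripper_width": opening from 0.0 (shut) to 1.0 (fully open).
Only numpy, scipy, OpenCV 4.12 (cv2) and the standard library are available. Lean on these libraries where they do the work, as an engineer would, in place of code of your own. Each camera call takes 0.05 s, during which the arm holds its last target.

## Working session

There is one attempt and no reset: what is moved stays moved. The work goes in short steps, Python scripts to look and compute and a tool call to move; the robot and the scene stay as the last step left them, time stands still between calls to the robot, and variables do not carry over. Pictures are saved under pics/ and viewed, and the job is handed in when it is done.

Besides the shell and the picture viewer there is one more tool, called as a command line: name --argument value ..., lists and objects as JSON in quotes. apply_moves: Moves the arm, as the interface text tells. Its arguments: {"type":"object","properties":{"targets":{"type":"array"},"newtons":{"type":"number"}},"required":["targets"]}

```bash
mkdir -p pics; ls; python3 - <<'E'
from plant import *
import cv2
s=get_state();print(s)
for n in ["scene","top","wrist"]:
    print(n,camera_info(n))
    cv2.imwrite(f"pics/{n}0.png",get_image(n)[:,:,::-1])
E
```

```text
pics
{'time_s': 0.0, 'joint_pos': array([ 1.03220229e+00,  2.59312302e-01,  1.53604360e+00, -2.87281242e-05,
        1.34801317e+00, -2.02834584e-01]), 'qd': array([ 4.49521449e-04,  1.46131290e-03, -5.62826519e-04, -2.44024466e-03,
       -8.52993011e-04, -1.54007731e-05]), 'effort': array([ 1.96729884e-04, -4.37304640e+01, -2.84006542e+01,  7.21918722e-02,
        4.09578101e-02, -1.27696317e-04]), 'eef_pos': array([180.91767408, 518.77341213, 190.05012577]), 'eef_rot': array([-0.57625312,  0.57677734,  0.40885534, -0.40999702]), 'wrist_force': array([-0.08751641, -0.19810324, -0.1858149 ]), 'torque': array([0.01531235, 0.04209911, 0.03350462]), 'gripper_width': 1.0020703572138707}
scene {'fx': 506.7709325817365, 'fy': 506.7709325817365, 'cx': 314.99296418056593, 'cy': 238.60245256101646, 'T': array([[-6.93849440e-01, -5.52460793e-01,  4.61909111e-01,
         1.07160321e+03],
       [ 7.19975304e-01, -5.45061712e-01,  4.29585022e-01,
         4.70963014e+02],
       [ 1.44400889e-02,  6.30630480e-01,  7.75948891e-01,
         9.00491136e+02],
       [ 0.00000000e+00,  0.00000000e+
[... 267 characters left out ...]
1, -1.15046092e-02, -3.40382601e-02,
         7.62192431e+00],
       [-3.48697306e-02,  8.21123027e-02,  9.96012887e-01,
         9.90607407e+02],
       [ 0.00000000e+00,  0.00000000e+00,  0.00000000e+00,
         1.00000000e+00]])}
wrist {'fx': 377.90505572569407, 'fy': 377.90505572569407, 'cx': 321.0567883372043, 'cy': 234.60163256924469, 'T_tool_cam': array([[ 9.99999635e-01,  3.32129340e-04,  7.87112253e-04,
        -8.12051901e-01],
       [ 6.61360491e-04,  2.82258927e-01, -9.59338033e-01,
        -1.94576258e+02],
       [-5.40793767e-04,  9.59338203e-01,  2.82258604e-01,
         7.90269092e+01],
       [ 0.00000000e+00,  0.00000000e+00,  0.00000000e+00,
         1.00000000e+00]])}
```

View pics/scene0.png

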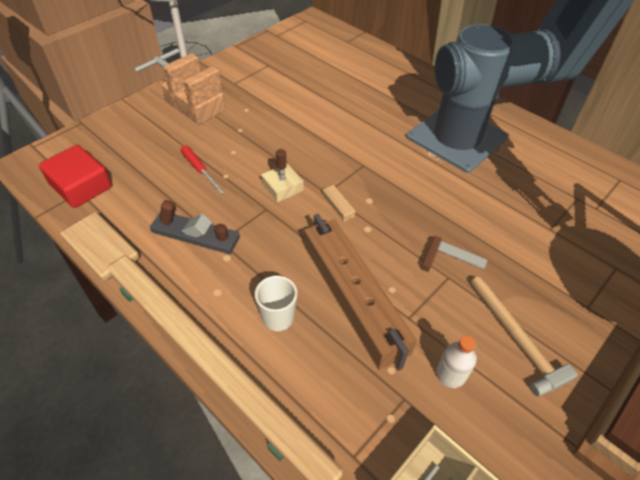

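View pics/top0.png

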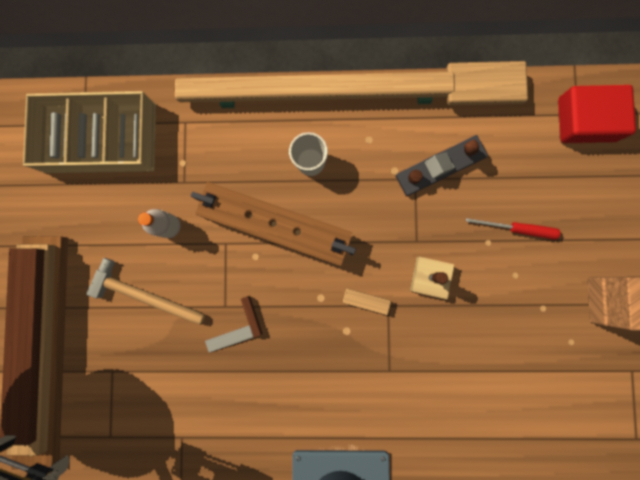

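View pics/wrist0.png

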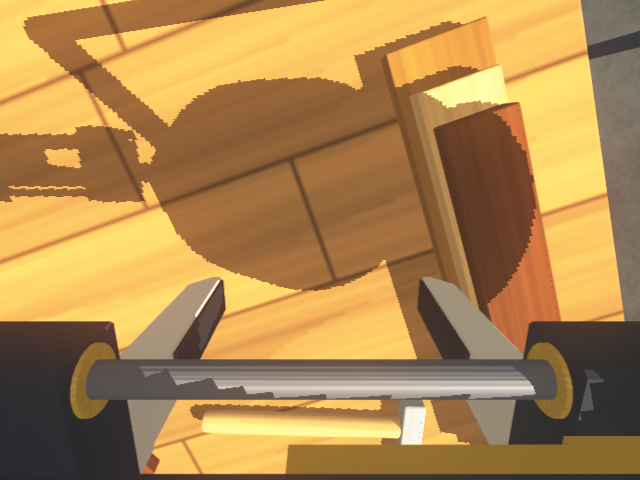

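Scene overview: in the top view the pin and stand are near (435,278), the blank's holes are near (248,214), (272,222) and (296,231), and the clamps are at both ends. Next I'll enlarge these areas.

```bash
python3 - <<'E'
import cv2,numpy as np
t=cv2.imread("pics/top0.png");s=cv2.imread("pics/scene0.png")
def c(im,x,y,w,h,k):return cv2.resize(im[y:y+h,x:x+w],None,fx=k,fy=k,interpolation=cv2.INTER_CUBIC)
cv2.imwrite("pics/c1.png",c(t,190,180,180,100,4.4))
cv2.imwrite("pics/c2.png",np.hstack([c(t,400,250,70,60,5.5),c(s,250,140,70,60,5.5)]))
cv2.imwrite("pics/c3.png",c(s,300,210,120,160,3.7))
E
```

```text
(no output)
```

View pics/c1.png

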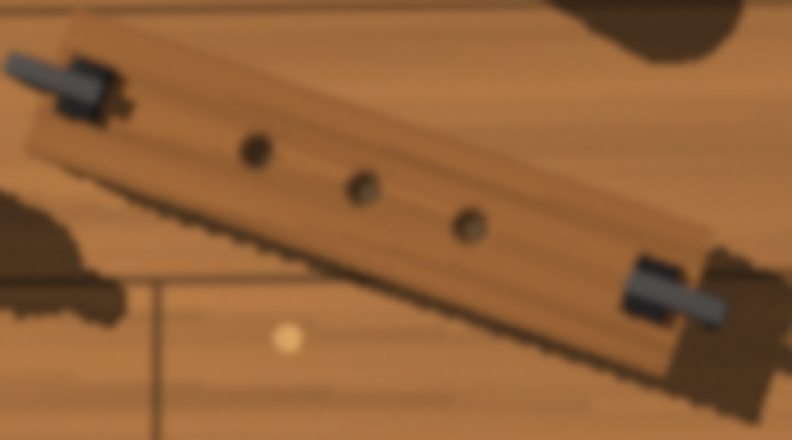

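View pics/c2.png

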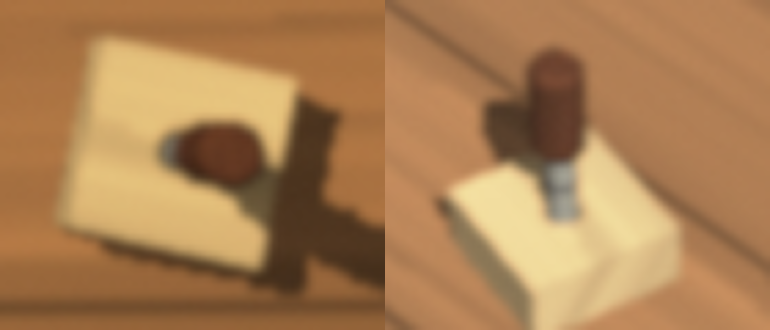

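View pics/c3.png

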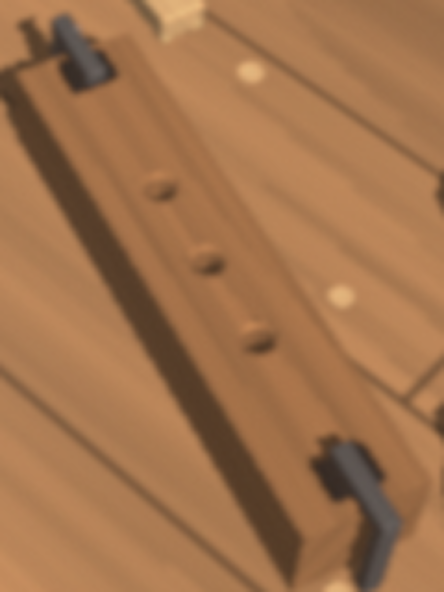

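```bash
cat > h.py <<'E'
import numpy as np,cv2
from plant import *
from scipy.spatial.transform import Rotation as R
def toolT(s):
    T=np.eye(4);q=s['eef_rot'];T[:3,:3]=R.from_quat([q[1],q[2],q[3],q[0]]).as_matrix();T[:3,3]=s['eef_pos'];return T
def camT(name,s=None):
    i=camera_info(name)
    return i,(i['T'] if 'T' in i else toolT(s or get_state())@i['T_tool_cam'])
def px(name,u,v,z,s=None):
    i,T=camT(name,s)
    d=T[:3,:3]@np.array([(u-i['cx'])/i['fx'],-(v-i['cy'])/i['fy'],-1]);o=T[:3,3]
    return o+d*(z-o[2])/d[2]
def proj(name,p,s=None):
    i,T=camT(name,s)
    c=np.linalg.inv(T)@np.append(p,1)
    return np.array([i['cx']-i['fx']*c[0]/c[2],i['cy']+i['fy']*c[1]/c[2]])
E
python3 - <<'E'
from h import *
np.set_printoptions(precision=1,suppress=True)
H=[px("top",190+a/4.4,180+b/4.4,60) for a,b in [(257,151),(364,188),(470,226)]]
G=[px("scene",300+a/3.7,210+b/3.7,60) for a,b in [(260,338),(208,260),(160,187)]]
print(H,G)
print([np.linalg.norm(H[i]-H[i+1]) for i in (0,1)],[np.linalg.norm(G[i]-G[i+1]) for i in (0,1)])
print("stand",[px("top",400+a/5.5,250+b/5.5,32) for a,b in [(95,37),(297,78),(263,272),(60,225)]])
print("handle top",px("top",400+228/5.5,250+154/5.5,117), px("scene",250+(555-385)/5.5,140+65/5.5,117))
print("rod",px("top",400+172/5.5,250+152/5.5,40),px("scene",250+(563-385)/5.5,140+215/5.5,32))
s=get_state();print(R.from_quat(np.r_[s['eef_rot'][1:],s['eef_rot'][0]]).as_matrix())
E
```

```text
[array([606.5, 190.4,  60. ]), array([587.8, 138.5,  60. ]), array([568.9,  87.5,  60. ])] [array([609. , 191.4,  60. ]), array([590.7, 139.3,  60. ]), array([572.3,  87.8,  60. ])]
[np.float64(55.12624814863379), np.float64(54.451839409341254)] [np.float64(55.20040975609279), np.float64(54.71842496624441)]
stand [array([ 513.9, -168.6,   32. ]), array([ 497.2, -245.9,   32. ]), array([ 422.7, -230.5,   32. ]), array([ 441.3, -153.2,   32. ])]
handle top [ 468.9 -198.4  117. ] [ 474.4 -198.2  117. ]
rod [ 469.1 -195.3   40. ] [ 475.8 -196.3   32. ]
[[ 0.3 -0.  -0.9]
 [ 0.9 -0.   0.3]
 [-0.  -1.   0. ]]
```

```bash
cat >> h.py <<'E'
def delta(target,yaw=None):
    s=get_state();T=toolT(s);d=T[:3,:3].T@(np.array(target)-s['eef_pos'])
    print("time",s['time_s'],"pos",s['eef_pos'].round(1),"tool delta mm",d.round(1),"F",s['wrist_force'].round(1))
    y=T[:3,1];print("tool y world",y.round(4),"x",T[:3,0].round(4),'grip',round(s['gripper_width'],3))
    return d
E
python3 -c "
from h import *
d=delta([646,118,140]);print(d/12)"
```

```text
time 0.15 pos [181.  518.9 190.2] tool delta mm [-225.2   50.4 -571.1] F [-0.7 -0.4  0.6]
tool y world [-7.0e-04 -1.2e-03 -1.0e+00] x [ 0.3296  0.9441 -0.0013] grip 1.0
[-18.76650636   4.19919655 -47.59455327]
```

apply_moves --targets '[{"tx": -0.014,"tz": -0.036,"claw": 1},{"tx": -0.014,"tz": -0.036},{"tx": -0.014,"tz": -0.036},{"tx": -0.014,"tz": -0.036},{"tx": -0.014,"tz": -0.036},{"tx": -0.014,"tz": -0.036},{"tx": -0.014,"tz": -0.036},{"tx": -0.014,"tz": -0.036},{"tx": -0.014,"tz": -0.036},{"tx": -0.014,"tz": -0.036},{"tx": -0.014,"tz": -0.036},{"tx": -0.014,"tz": -0.036}]'

```text
$.targets[0]: bad value
```

```bash
python3 -c "
from h import *
d=delta([646,118,140])"
```

```text
time 0.15 pos [181.  518.9 190.2] tool delta mm [-225.2   50.4 -571.1] F [-0.7 -0.4  0.6]
tool y world [-7.0e-04 -1.2e-03 -1.0e+00] x [ 0.3296  0.9441 -0.0013] grip 1.0
```

apply_moves --targets '[{"tx": -0.014,"ty": 0,"tz": -0.036,"wx": 0,"wy": 0,"wz": 0,"claw": 1.0}]'

```text
time_s: 0.23
eef_pos: [206.9, 496.7, 190.4]
eef_rot: [0.576, -0.574, -0.41, 0.411]
wrist_force: [1.6, -0.3, 0.7]
gripper_width: 1.0
```

apply_moves --targets '[{"tx": -0.014,"ty": 0,"tz": -0.037,"wx": 0,"wy": 0,"wz": 0,"claw": 1.0},{"tx": -0.014,"ty": 0,"tz": -0.037,"wx": 0,"wy": 0,"wz": 0,"claw": 1.0},{"tx": -0.014,"ty": 0,"tz": -0.037,"wx": 0,"wy": 0,"wz": 0,"claw": 1.0},{"tx": -0.014,"ty": 0,"tz": -0.037,"wx": 0,"wy": 0,"wz": 0,"claw": 1.0},{"tx": -0.014,"ty": 0,"tz": -0.037,"wx": 0,"wy": 0,"wz": 0,"claw": 1.0},{"tx": -0.014,"ty": 0,"tz": -0.037,"wx": 0,"wy": 0,"wz": 0,"claw": 1.0},{"tx": -0.014,"ty": 0,"tz": -0.037,"wx": 0,"wy": 0,"wz": 0,"claw": 1.0},{"tx": -0.014,"ty": 0,"tz": -0.037,"wx": 0,"wy": 0,"wz": 0,"claw": 1.0},{"tx": -0.014,"ty": 0,"tz": -0.037,"wx": 0,"wy": 0,"wz": 0,"claw": 1.0},{"tx": -0.014,"ty": 0,"tz": -0.037,"wx": 0,"wy": 0,"wz": 0,"claw": 1.0},{"tx": -0.014,"ty": 0,"tz": -0.037,"wx": 0,"wy": 0,"wz": 0,"claw": 1.0},{"tx": -0.014,"ty": 0,"tz": -0.037,"wx": 0,"wy": 0,"wz": 0,"claw": 1.0}]'

```text
time_s: 1.23
eef_pos: [575.5, 187.7, 190.6]
eef_rot: [0.577, -0.576, -0.409, 0.41]
wrist_force: [0.4, 1.1, 0.7]
gripper_width: 0.998
```

```bash
python3 -c "
from h import *
d=delta([646,118,140])"
```

```text
time 1.2333 pos [575.5 187.7 190.6] tool delta mm [-42.5  50.5 -89.6] F [0.4 1.1 0.7]
tool y world [-6.e-04  0.e+00 -1.e+00] x [ 3.297e-01  9.441e-01 -2.000e-04] grip 0.998
```

apply_moves --targets '[{"tx": -0.013,"ty": 0.012,"tz": -0.029,"wx": 0,"wy": 0,"wz": 0,"claw": 1.0},{"tx": -0.013,"ty": 0.012,"tz": -0.029,"wx": 0,"wy": 0,"wz": 0,"claw": 1.0},{"tx": -0.013,"ty": 0.013,"tz": -0.027,"wx": 0,"wy": 0,"wz": 0,"claw": 1.0},{"tx": 0,"ty": 0.013,"tz": 0,"wx": 0,"wy": 0,"wz": 0,"claw": 1.0},{"tx": 0,"ty": 0,"tz": 0,"wx": 0,"wy": 0,"wz": 0,"claw": 1.0}]'

```text
time_s: 1.65
eef_pos: [640.7, 122.5, 136.7]
eef_rot: [0.578, -0.576, -0.407, 0.41]
wrist_force: [-1.9, -0.8, 0.3]
gripper_width: 0.997
```

```bash
python3 - <<'E'
from h import *
d=delta([646,118,140])
s=get_state();im=get_image("wrist")[:,:,::-1];cv2.imwrite("pics/w1.png",im)
import pickle;pickle.dump(s,open("s_w1.pkl","wb"))
E
```

```text
time 1.65 pos [640.7 122.5 136.7] tool delta mm [-2.5 -3.3 -6.5] F [-1.9 -0.8  0.3]
tool y world [-6.5e-03 -2.0e-04 -1.0e+00] x [ 0.3322  0.9432 -0.0023] grip 0.997
```

View pics/w1.png

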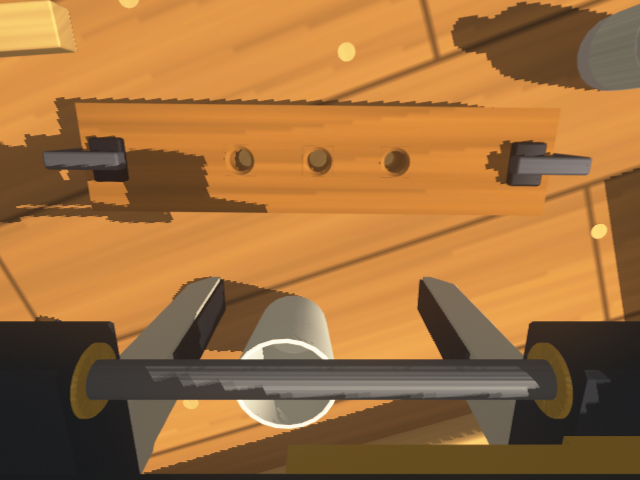

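```bash
python3 - <<'E'
from h import *
im=cv2.imread("pics/w1.png")
cv2.imwrite("pics/w1c.png",np.vstack([cv2.resize(im[135:185,x-30:x+30],None,fx=5,fy=5,interpolation=cv2.INTER_CUBIC) for x in (241,)]+[]))
cv2.imwrite("pics/w1c.png",np.hstack([cv2.resize(im[140:180,x-20:x+20],None,fx=6.5,fy=6.5,interpolation=cv2.INTER_CUBIC) for x in (241,318,396)]))
E
```

```text
(no output)
```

View pics/w1c.png

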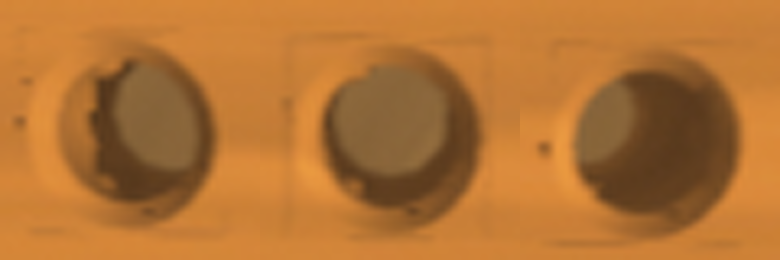

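```bash
python3 - <<'E'
from h import *
import pickle
s=pickle.load(open("s_w1.pkl","rb"))
# shift of hole bottoms expected
P=[px("wrist",u,v,60,s) for u,v in [(241,160.5),(319,160.8),(397,161.8)]]
for p in P: 
    print(p.round(1),[ (proj("wrist",p-[0,0,d],s)-proj("wrist",p,s)).round(1)*6.5 for d in (27,42)])
print([proj("wrist",q,s) for q in ([470.5,-198,117],)])
d=delta([471,-198,190])
E
```

```text
[570.2  85.9  60. ] [array([ 46.8 , -20.15]), array([ 68.9 , -29.25])]
[588.8 138.   60. ] [array([  1.95, -20.15]), array([  2.6, -29.9])]
[607.9 189.9  60. ] [array([-42.9, -20.8]), array([-63.7 , -30.55])]
[array([-310.71937453,  169.97069299])]
time 1.7 pos [640.6 123.8 138.5] tool delta mm [-359.8  -50.8   53.8] F [0.4 0.2 0.4]
tool y world [-5.e-03  2.e-04 -1.e+00] x [ 0.3309  0.9437 -0.0015] grip 1.001
```

The wrist crop shows the bottoms of the left and middle holes shifted about as a 27 mm depth predicts. The right hole's (world +y) bottom at x≈574 (rim centre 655) is shifted as 42 mm or more would be. I'll try the +y hole first and confirm with the pin. Next, the pin.

```bash
python3 -c "
from h import *
d=delta([528,-218,190])"
```

```text
time 1.7 pos [640.6 123.8 138.5] tool delta mm [-359.8  -51.    -6.6] F [0.4 0.2 0.4]
tool y world [-5.e-03  2.e-04 -1.e+00] x [ 0.3309  0.9437 -0.0015] grip 1.001
```

apply_moves --targets '[{"tx": -0.02,"ty": -0.02,"tz": 0,"wx": 0,"wy": 0,"wz": 0,"claw": 1.0},{"tx": -0.034,"ty": -0.02,"tz": 0,"wx": 0,"wy": 0,"wz": 0,"claw": 1.0},{"tx": -0.034,"ty": -0.011,"tz": 0,"wx": 0,"wy": 0,"wz": 0,"claw": 1.0},{"tx": -0.034,"ty": 0,"tz": 0,"wx": 0,"wy": 0,"wz": 0,"claw": 1.0},{"tx": -0.034,"ty": 0,"tz": 0,"wx": 0,"wy": 0,"wz": 0,"claw": 1.0},{"tx": -0.034,"ty": 0,"tz": 0,"wx": 0,"wy": 0,"wz": 0,"claw": 1.0},{"tx": -0.034,"ty": 0,"tz": 0,"wx": 0,"wy": 0,"wz": 0,"claw": 1.0},{"tx": -0.034,"ty": 0,"tz": 0,"wx": 0,"wy": 0,"wz": 0,"claw": 1.0},{"tx": -0.034,"ty": 0,"tz": 0,"wx": 0,"wy": 0,"wz": 0,"claw": 1.0},{"tx": -0.034,"ty": 0,"tz": 0,"wx": 0,"wy": 0,"wz": 0,"claw": 1.0},{"tx": -0.03,"ty": 0,"tz": 0,"wx": 0,"wy": 0,"wz": 0,"claw": 1.0},{"tx": 0,"ty": 0,"tz": 0,"wx": 0,"wy": 0,"wz": 0,"claw": 1.0}]'

```text
time_s: 2.7
eef_pos: [523.2, -215.6, 193.2]
eef_rot: [-0.576, 0.578, 0.408, -0.409]
wrist_force: [0.9, -0.6, -0.3]
gripper_width: 1.001
```

```bash
python3 - <<'E'
from h import *
d=delta([528,-218,190])
s=get_state();im=get_image("wrist")[:,:,::-1];cv2.imwrite("pics/w2.png",im)
import pickle;pickle.dump(s,open("s_w2.pkl","wb"))
print(proj("wrist",[470.5,-198,117],s),proj("wrist",[470.5,-198,32],s))
E
```

```text
time 2.7 pos [ 523.2 -215.6  193.2] tool delta mm [-0.6  3.2 -5.3] F [ 0.9 -0.6 -0.3]
tool y world [ 7.0e-04 -3.1e-03 -1.0e+00] x [ 0.3322  0.9432 -0.0027] grip 1.001
[321.51058077 157.95413306] [321.71571169 149.69380428]
```

View pics/w2.png

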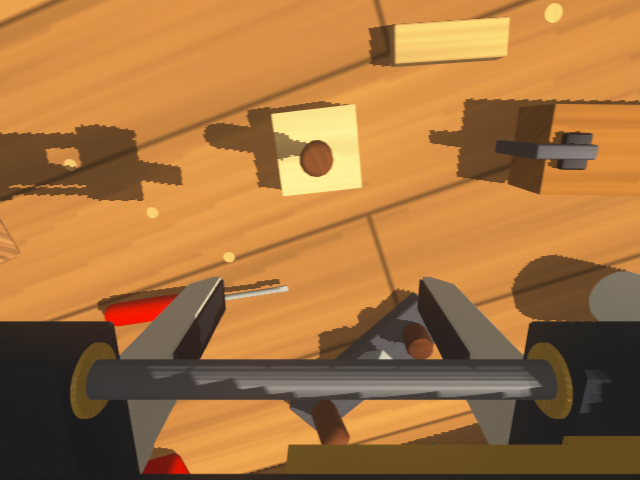

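```bash
python3 - <<'E'
from h import *
import pickle
s=pickle.load(open("s_w2.pkl","rb"))
p=px("wrist",316.5,158.5,117,s);print(p)
print([px("wrist",a,b,32,s).round(1) for a,b in [(272,114),(356,104),(362,187),(283,196)]])
d=delta([p[0],p[1],73])
E
```

```text
[ 469.68281187 -201.45692273  117.        ]
[array([ 426.1, -229.7,   32. ]), array([ 443.1, -156. ,   32. ]), array([ 515.7, -173.5,   32. ]), array([ 498.9, -247.1,   32. ])]
time 2.75 pos [ 523.9 -213.2  193.1] tool delta mm [ -6.9 120.   55.2] F [0.4 1.1 0.3]
tool y world [ 0.0012 -0.0011 -1.    ] x [ 3.321e-01  9.432e-01 -6.000e-04] grip 0.999
```

apply_moves --targets '[{"tx": -0.003,"ty": 0,"tz": 0.027,"wx": 0,"wy": 0,"wz": 0,"claw": 1.0},{"tx": -0.003,"ty": 0,"tz": 0.027,"wx": 0,"wy": 0,"wz": 0,"claw": 1.0},{"tx": 0,"ty": 0.01,"tz": 0,"wx": 0,"wy": 0,"wz": 0,"claw": 1.0},{"tx": 0,"ty": 0.03,"tz": 0,"wx": 0,"wy": 0,"wz": 0,"claw": 1.0},{"tx": 0,"ty": 0.03,"tz": 0,"wx": 0,"wy": 0,"wz": 0,"claw": 1.0},{"tx": 0,"ty": 0.03,"tz": 0,"wx": 0,"wy": 0,"wz": 0,"claw": 1.0},{"tx": 0,"ty": 0.018,"tz": 0,"wx": 0,"wy": 0,"wz": 0,"claw": 1.0},{"tx": 0,"ty": 0,"tz": 0,"wx": 0,"wy": 0,"wz": 0,"claw": 1.0},{"tx": 0,"ty": 0,"tz": 0,"wx": 0,"wy": 0,"wz": 0,"claw": 1.0}]'

```text
time_s: 3.5
eef_pos: [471.8, -198.0, 73.7]
eef_rot: [0.577, -0.576, -0.41, 0.41]
wrist_force: [1.0, -1.0, 1.2]
gripper_width: 1.0
```

```bash
python3 - <<'E'
from h import *
d=delta([470.3,-201,73])
s=get_state();im=get_image("wrist")[:,:,::-1];cv2.imwrite("pics/w3.png",im)
d=delta([470.3,-201,73])
E
```

```text
time 3.5 pos [ 471.8 -198.    73.7] tool delta mm [-3.3  0.7  0.5] F [ 1.  -1.   1.2]
tool y world [-0.001   0.0012 -1.    ] x [3.280e-01 9.447e-01 8.000e-04] grip 1.0
time 3.55 pos [ 472.7 -198.9   74.9] tool delta mm [-2.7  1.9  1.6] F [ 0.6 -0.6  0.5]
tool y world [ 1.2e-03 -4.0e-04 -1.0e+00] x [ 0.3282  0.9446 -0.    ] grip 0.997
```

View pics/w3.png

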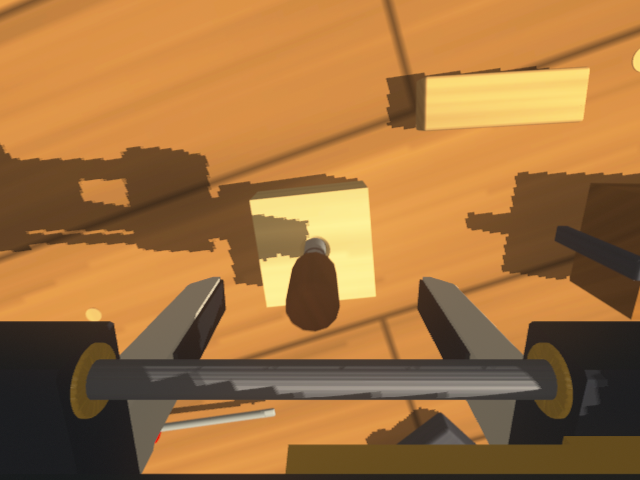

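apply_moves --targets '[{"tx": -0.003,"ty": 0,"tz": 0.001,"wx": 0,"wy": 0,"wz": 0,"claw": 1.0},{"tx": 0,"ty": 0,"tz": 0,"wx": 0,"wy": 0,"wz": 0,"claw": 0.5},{"tx": 0,"ty": 0,"tz": 0,"wx": 0,"wy": 0,"wz": 0,"claw": 0.35},{"tx": 0,"ty": 0,"tz": 0,"wx": 0,"wy": 0,"wz": 0,"claw": 0.0},{"tx": 0,"ty": 0,"tz": 0,"wx": 0,"wy": 0,"wz": 0,"claw": 0.0},{"tx": 0,"ty": 0,"tz": 0,"wx": 0,"wy": 0,"wz": 0,"claw": 0.0},{"tx": 0,"ty": 0,"tz": 0,"wx": 0,"wy": 0,"wz": 0,"claw": 0.0},{"tx": 0,"ty": 0,"tz": 0,"wx": 0,"wy": 0,"wz": 0,"claw": 0.0}]' --newtons 25

```text
time_s: 4.22
eef_pos: [469.6, -202.0, 73.8]
eef_rot: [0.577, -0.577, -0.409, 0.409]
wrist_force: [-0.8, -0.2, 0.2]
gripper_width: 0.55
```

```bash
python3 - <<'E'
from h import *
d=delta([470.3,-201,73])
print(get_state()['torque'])
s=get_state();im=get_image("wrist")[:,:,::-1];cv2.imwrite("pics/w4.png",im)
E
```

```text
time 4.2167 pos [ 469.6 -202.    73.8] tool delta mm [ 1.2  0.8 -0.3] F [-0.8 -0.2  0.2]
tool y world [-1.e-04  1.e-04 -1.e+00] x [3.296e-01 9.441e-01 1.000e-04] grip 0.55
[-0.00596643  0.02195995 -0.02244174]
```

View pics/w4.png

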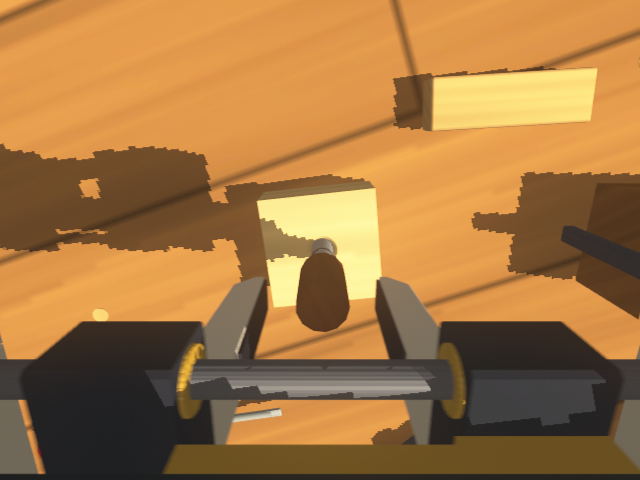

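Fingers are still closing. The handle at column 322 is centred between them.

apply_moves --targets '[{"tx": 0,"ty": 0,"tz": 0,"wx": 0,"wy": 0,"wz": 0,"claw": 0.0},{"tx": 0,"ty": 0,"tz": 0,"wx": 0,"wy": 0,"wz": 0,"claw": 0.0},{"tx": 0,"ty": 0,"tz": 0,"wx": 0,"wy": 0,"wz": 0,"claw": 0.0},{"tx": 0,"ty": 0,"tz": 0,"wx": 0,"wy": 0,"wz": 0,"claw": 0.0},{"tx": 0,"ty": 0,"tz": 0,"wx": 0,"wy": 0,"wz": 0,"claw": 0.0},{"tx": 0,"ty": 0,"tz": 0,"wx": 0,"wy": 0,"wz": 0,"claw": 0.0},{"tx": 0,"ty": 0,"tz": 0,"wx": 0,"wy": 0,"wz": 0,"claw": 0.0}]'

```text
time_s: 4.85
eef_pos: [469.6, -202.0, 73.8]
eef_rot: [0.577, -0.576, -0.409, 0.409]
wrist_force: [1.1, 0.3, -0.8]
gripper_width: 0.258
```

```bash
python3 - <<'E'
from h import *
d=delta([470.3,-201,73])
print(get_state()['torque'])
E
```

```text
time 4.85 pos [ 469.6 -202.    73.8] tool delta mm [ 1.2  0.8 -0.3] F [ 1.1  0.3 -0.8]
tool y world [-1.e-04  1.e-04 -1.e+00] x [3.295e-01 9.442e-01 1.000e-04] grip 0.258
[-0.01906769  0.03171511 -0.00355304]
```

apply_moves --targets '[{"tx": 0,"ty": -0.004,"tz": 0,"wx": 0,"wy": 0,"wz": 0,"claw": 0.0},{"tx": 0,"ty": -0.012,"tz": 0,"wx": 0,"wy": 0,"wz": 0,"claw": 0.0},{"tx": 0,"ty": -0.02,"tz": 0,"wx": 0,"wy": 0,"wz": 0,"claw": 0.0},{"tx": 0,"ty": -0.025,"tz": 0,"wx": 0,"wy": 0,"wz": 0,"claw": 0.0},{"tx": 0,"ty": -0.025,"tz": 0,"wx": 0,"wy": 0,"wz": 0,"claw": 0.0},{"tx": 0,"ty": -0.018,"tz": 0,"wx": 0,"wy": 0,"wz": 0,"claw": 0.0},{"tx": 0,"ty": -0.006,"tz": 0,"wx": 0,"wy": 0,"wz": 0,"claw": 0.0},{"tx": 0,"ty": 0,"tz": 0,"wx": 0,"wy": 0,"wz": 0,"claw": 0.0},{"tx": 0,"ty": 0,"tz": 0,"wx": 0,"wy": 0,"wz": 0,"claw": 0.0}]'

```text
time_s: 5.6
eef_pos: [469.3, -201.8, 183.2]
eef_rot: [0.577, -0.576, -0.409, 0.409]
wrist_force: [-0.1, -0.1, -1.4]
gripper_width: 0.258
```

```bash
python3 - <<'E'
from h import *
d=delta([607.8,190.5,170])
print(get_state()['torque'])
s=get_state();im=get_image("wrist")[:,:,::-1];cv2.imwrite("pics/w5.png",im)
E
```

```text
time 5.6 pos [ 469.3 -201.8  183.2] tool delta mm [416.   13.3  -1.5] F [-0.1 -0.1 -1.4]
tool y world [-6.e-04  4.e-04 -1.e+00] x [3.295e-01 9.441e-01 2.000e-04] grip 0.258
[-0.01075137 -0.04504967  0.04910782]
```

View pics/w5.png

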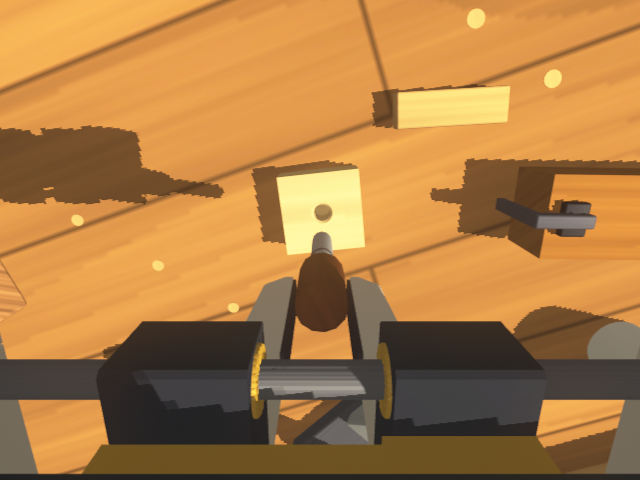

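The pin is held and out of the stand (socket at (323,212)). Now over to the +y hole.

apply_moves --targets '[{"tx": 0.02,"ty": 0,"tz": 0,"wx": 0,"wy": 0,"wz": 0,"claw": 0.0},{"tx": 0.038,"ty": 0,"tz": 0,"wx": 0,"wy": 0,"wz": 0,"claw": 0.0},{"tx": 0.038,"ty": 0,"tz": 0,"wx": 0,"wy": 0,"wz": 0,"claw": 0.0},{"tx": 0.038,"ty": 0,"tz": 0,"wx": 0,"wy": 0,"wz": 0,"claw": 0.0},{"tx": 0.038,"ty": 0,"tz": 0,"wx": 0,"wy": 0,"wz": 0,"claw": 0.0},{"tx": 0.038,"ty": 0,"tz": 0,"wx": 0,"wy": 0,"wz": 0,"claw": 0.0},{"tx": 0.038,"ty": 0,"tz": 0,"wx": 0,"wy": 0,"wz": 0,"claw": 0.0},{"tx": 0.038,"ty": 0,"tz": 0,"wx": 0,"wy": 0,"wz": 0,"claw": 0.0},{"tx": 0.038,"ty": 0,"tz": 0,"wx": 0,"wy": 0,"wz": 0,"claw": 0.0},{"tx": 0.038,"ty": 0,"tz": 0,"wx": 0,"wy": 0,"wz": 0,"claw": 0.0},{"tx": 0.034,"ty": 0,"tz": 0,"wx": 0,"wy": 0,"wz": 0,"claw": 0.0},{"tx": 0.02,"ty": 0,"tz": 0,"wx": 0,"wy": 0,"wz": 0,"claw": 0.0}]'

```text
time_s: 6.65
eef_pos: [606.2, 194.4, 181.3]
eef_rot: [0.577, -0.575, -0.409, 0.411]
wrist_force: [-1.1, -0.7, -1.3]
gripper_width: 0.256
```

apply_moves --targets '[{"tx": 0,"ty": 0.014,"tz": 0,"wx": 0,"wy": 0,"wz": 0,"claw": 0.0},{"tx": 0,"ty": 0.02,"tz": 0,"wx": 0,"wy": 0,"wz": 0,"claw": 0.0},{"tx": 0,"ty": 0,"tz": 0,"wx": 0,"wy": 0,"wz": 0,"claw": 0.0},{"tx": 0,"ty": 0,"tz": 0,"wx": 0,"wy": 0,"wz": 0,"claw": 0.0},{"tx": 0,"ty": 0,"tz": 0,"wx": 0,"wy": 0,"wz": 0,"claw": 0.0}]'

```text
time_s: 7.07
eef_pos: [606.5, 190.4, 149.5]
eef_rot: [0.577, -0.576, -0.409, 0.41]
wrist_force: [0.1, -0.0, -0.4]
gripper_width: 0.259
```

```bash
python3 - <<'E'
from h import *
import pickle
d=delta([607.8,190.5,136])
s=get_state();im=get_image("wrist")[:,:,::-1];cv2.imwrite("pics/w6.png",im);pickle.dump(s,open("s_w6.pkl","wb"))
for n in ("top","scene"):
    im=get_image(n)[:,:,::-1];cv2.imwrite(f"pics/{n}6.png",im)
a=cv2.imread("pics/w6.png")[150:350,240:400];cv2.imwrite("pics/w6c.png",cv2.resize(a,None,fx=3,fy=3,interpolation=cv2.INTER_CUBIC))
u,v=proj("scene",[608,190,80]).astype(int);print(u,v)
b=cv2.imread("pics/scene6.png")[v-60:v+60,u-60:u+60]
cv2.imwrite("pics/s6c.png",cv2.resize(b,None,fx=5,fy=5,interpolation=cv2.INTER_CUBIC))
u,v=proj("top",[608,190,80]).astype(int);print(u,v)
b=cv2.imread("pics/top6.png")[v-50:v+50,u-60:u+60]
cv2.imwrite("pics/t6c.png",cv2.resize(b,None,fx=5,fy=5,interpolation=cv2.INTER_CUBIC))
E
```

```text
time 7.0667 pos [606.5 190.4 149.5] tool delta mm [ 0.5 13.5 -1.2] F [ 0.1 -0.  -0.4]
tool y world [-1.3e-03 -2.0e-04 -1.0e+00] x [ 3.299e-01  9.440e-01 -6.000e-04] grip 0.259
371 295
246 212
```

View pics/w6c.png

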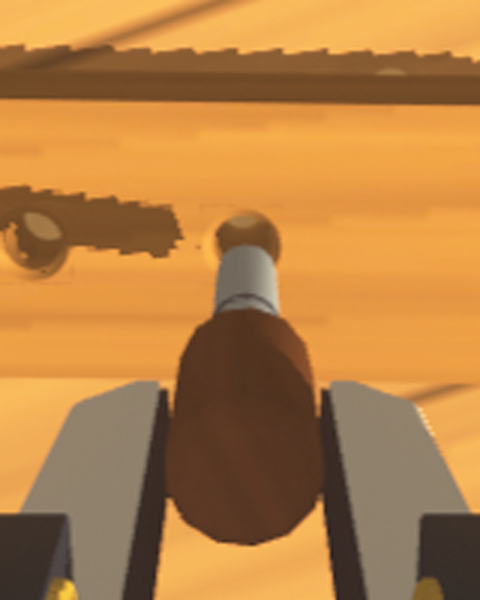

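View pics/s6c.png

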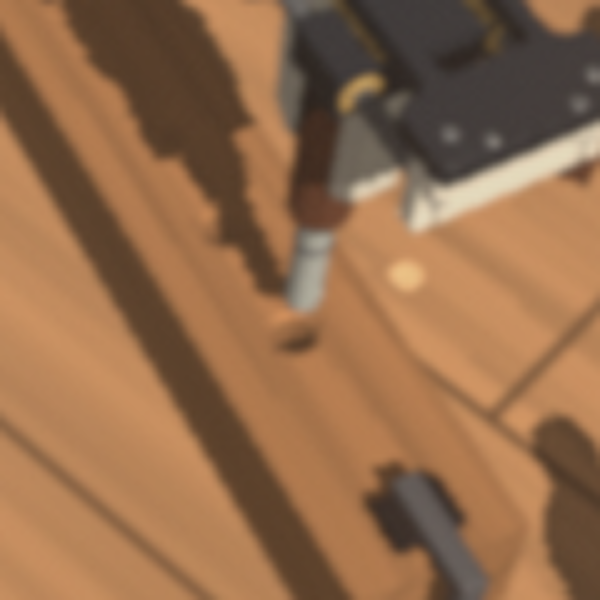

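View pics/t6c.png

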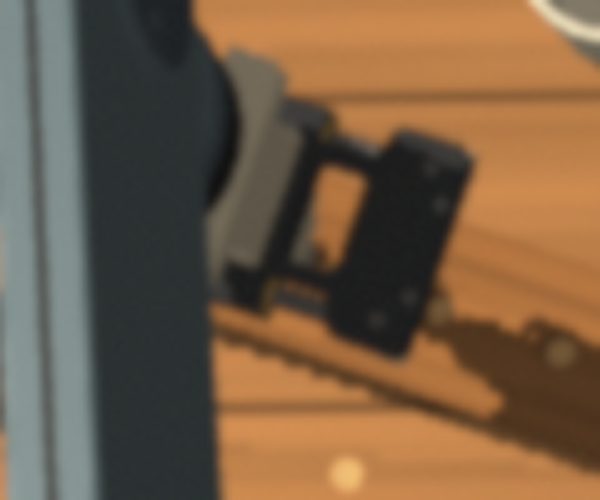

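```bash
python3 - <<'E'
from h import *
u0,v0=371-60,295-60
f=px("scene",u0+304/5,v0+303/5,82.7); h=px("scene",u0+296/5,v0+330/5,60)
r=px("scene",u0+316/5,v0+240/5,82.7+42)
print(f,h,r,"f-h",f-h)
import pickle
s=pickle.load(open("s_w6.pkl","rb"));T=toolT(s)
print("tool frame",T[:3,:3].T@(f-h))
hw=px("wrist",240+244/3,150+241/3,60,s);print(hw, T[:3,:3].T@(hw-s['eef_pos']))
print(px("wrist",240+38/3,150+244/3,60,s))
E
```

```text
[609.57106846 192.73355458  82.7       ] [608.48484476 190.76814853  60.        ] [609.05939929 192.52651192 124.7       ] f-h [ 1.0862237   1.96540605 22.7       ]
tool frame [  2.19949924 -22.70179119  -0.35154333]
[607.14858308 189.23925649  60.        ] [-0.82615245 89.49349461 -1.08118085]
[590.19427171 138.29932875  60.        ]
```

apply_moves --targets '[{"tx": -0.001,"ty": 0.005,"tz": -0.0005,"wx": 0,"wy": 0,"wz": 0,"claw": 0.0},{"tx": 0,"ty": 0.008,"tz": 0,"wx": 0,"wy": 0,"wz": 0,"claw": 0.0},{"tx": 0,"ty": 0.005,"tz": 0,"wx": 0,"wy": 0,"wz": 0,"claw": 0.0},{"tx": 0,"ty": 0.003,"tz": 0,"wx": 0,"wy": 0,"wz": 0,"claw": 0.0},{"tx": 0,"ty": 0.002,"tz": 0,"wx": 0,"wy": 0,"wz": 0,"claw": 0.0},{"tx": 0,"ty": 0.002,"tz": 0,"wx": 0,"wy": 0,"wz": 0,"claw": 0.0},{"tx": 0,"ty": 0.001,"tz": 0,"wx": 0,"wy": 0,"wz": 0,"claw": 0.0},{"tx": 0,"ty": 0.001,"tz": 0,"wx": 0,"wy": 0,"wz": 0,"claw": 0.0}]'

```text
time_s: 7.88
eef_pos: [606.9, 189.7, 122.8]
eef_rot: [-0.576, 0.577, 0.409, -0.409]
wrist_force: [-0.6, 0.7, -1.6]
gripper_width: 0.257
```

apply_moves --targets '[{"tx": 0,"ty": 0.002,"tz": 0,"wx": 0,"wy": 0,"wz": 0,"claw": 0.0},{"tx": 0,"ty": 0.002,"tz": 0,"wx": 0,"wy": 0,"wz": 0,"claw": 0.0},{"tx": 0,"ty": 0.002,"tz": 0,"wx": 0,"wy": 0,"wz": 0,"claw": 0.0},{"tx": 0,"ty": 0.002,"tz": 0,"wx": 0,"wy": 0,"wz": 0,"claw": 0.0},{"tx": 0,"ty": 0,"tz": 0,"wx": 0,"wy": 0,"wz": 0,"claw": 0.0},{"tx": 0,"ty": 0,"tz": 0,"wx": 0,"wy": 0,"wz": 0,"claw": 0.0}]'

```text
time_s: 8.38
eef_pos: [606.7, 189.6, 114.7]
eef_rot: [0.577, -0.576, -0.409, 0.41]
wrist_force: [0.3, 0.3, -1.6]
gripper_width: 0.26
```

```bash
python3 - <<'E'
from h import *
d=delta([607.8,190.5,84.8]);print(get_state()['torque'])
im=get_image("wrist")[:,:,::-1];a=im[150:350,240:400];cv2.imwrite("pics/w7c.png",cv2.resize(a,None,fx=3,fy=3,interpolation=cv2.INTER_CUBIC))
E
```

```text
time 8.3833 pos [606.7 189.6 114.7] tool delta mm [ 1.2 29.9 -0.7] F [ 0.3  0.3 -1.6]
tool y world [-3.e-04 -1.e-04 -1.e+00] x [ 3.295e-01  9.442e-01 -2.000e-04] grip 0.26
[-0.04311541 -0.05317979 -0.06292807]
```

View pics/w7c.png

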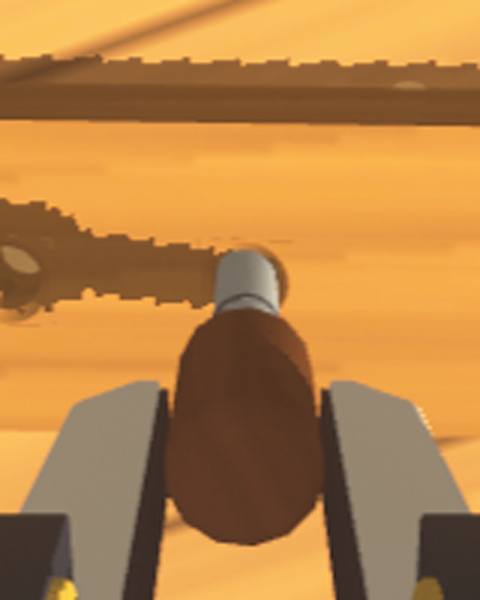

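apply_moves --targets '[{"tx": 0.0005,"ty": 0.002,"tz": 0,"wx": 0,"wy": 0,"wz": 0,"claw": 0.0},{"tx": 0,"ty": 0.002,"tz": 0,"wx": 0,"wy": 0,"wz": 0,"claw": 0.0},{"tx": 0,"ty": 0.002,"tz": 0,"wx": 0,"wy": 0,"wz": 0,"claw": 0.0},{"tx": 0,"ty": 0.002,"tz": 0,"wx": 0,"wy": 0,"wz": 0,"claw": 0.0},{"tx": 0,"ty": 0.002,"tz": 0,"wx": 0,"wy": 0,"wz": 0,"claw": 0.0}]'

```text
time_s: 8.85
eef_pos: [607.9, 189.9, 106.0]
eef_rot: [-0.576, 0.577, 0.41, -0.409]
wrist_force: [-0.4, -1.2, 7.0]
gripper_width: 0.259
```

```bash
python3 -c "
from h import *
delta([607,190,84.8]);print(get_state()['torque'])"
```

```text
time 8.85 pos [607.9 189.9 106. ] tool delta mm [-0.2 21.2  1. ] F [-0.4 -1.2  7. ]
tool y world [ 2.4e-03 -2.0e-04 -1.0e+00] x [3.295e-01 9.441e-01 6.000e-04] grip 0.259
[-0.36988109  0.19125126 -0.0379531 ]
```

apply_moves --targets '[{"tx": 0,"ty": 0.001,"tz": 0,"wx": 0,"wy": 0,"wz": 0,"claw": 0.0},{"tx": 0,"ty": 0.001,"tz": 0,"wx": 0,"wy": 0,"wz": 0,"claw": 0.0},{"tx": 0,"ty": 0.001,"tz": 0,"wx": 0,"wy": 0,"wz": 0,"claw": 0.0},{"tx": 0,"ty": 0.001,"tz": 0,"wx": 0,"wy": 0,"wz": 0,"claw": 0.0}]'

```text
time_s: 9.18
eef_pos: [608.0, 190.0, 102.2]
eef_rot: [-0.576, 0.577, 0.41, -0.409]
wrist_force: [-0.8, -1.9, 5.8]
gripper_width: 0.256
```

apply_moves --targets '[{"tx": 0,"ty": 0.001,"tz": 0,"wx": 0,"wy": 0,"wz": 0,"claw": 0.0},{"tx": 0,"ty": 0.001,"tz": 0,"wx": 0,"wy": 0,"wz": 0,"claw": 0.0}]'

```text
time_s: 9.35
eef_pos: [608.0, 190.0, 100.2]
eef_rot: [-0.576, 0.577, 0.41, -0.409]
wrist_force: [-0.1, -2.5, 5.8]
gripper_width: 0.258
```

apply_moves --targets '[{"tx": 0,"ty": 0.001,"tz": 0,"wx": 0,"wy": 0,"wz": 0,"claw": 0.0},{"tx": 0,"ty": 0.001,"tz": 0,"wx": 0,"wy": 0,"wz": 0,"claw": 0.0}]'

```text
time_s: 9.52
eef_pos: [608.0, 190.0, 98.2]
eef_rot: [-0.576, 0.577, 0.41, -0.409]
wrist_force: [-0.7, -1.1, 6.8]
gripper_width: 0.257
```

apply_moves --targets '[{"tx": 0,"ty": 0.001,"tz": 0,"wx": 0,"wy": 0,"wz": 0,"claw": 0.0},{"tx": 0,"ty": 0.001,"tz": 0,"wx": 0,"wy": 0,"wz": 0,"claw": 0.0}]'

```text
time_s: 9.68
eef_pos: [608.0, 190.0, 96.2]
eef_rot: [-0.576, 0.577, 0.41, -0.409]
wrist_force: [0.2, -1.2, 6.1]
gripper_width: 0.257
```

apply_moves --targets '[{"tx": 0,"ty": 0.001,"tz": 0,"wx": 0,"wy": 0,"wz": 0,"claw": 0.0},{"tx": 0,"ty": 0.001,"tz": 0,"wx": 0,"wy": 0,"wz": 0,"claw": 0.0},{"tx": 0,"ty": 0.001,"tz": 0,"wx": 0,"wy": 0,"wz": 0,"claw": 0.0}]'

```text
time_s: 9.93
eef_pos: [608.0, 190.0, 93.2]
eef_rot: [-0.576, 0.577, 0.41, -0.409]
wrist_force: [-0.9, -1.8, 5.3]
gripper_width: 0.258
```

Past any stub depth, so the hole is clear. I'll carry on to the bottom.

apply_moves --targets '[{"tx": 0,"ty": 0.001,"tz": 0,"wx": 0,"wy": 0,"wz": 0,"claw": 0.0},{"tx": 0,"ty": 0.001,"tz": 0,"wx": 0,"wy": 0,"wz": 0,"claw": 0.0},{"tx": 0,"ty": 0.001,"tz": 0,"wx": 0,"wy": 0,"wz": 0,"claw": 0.0},{"tx": 0,"ty": 0.001,"tz": 0,"wx": 0,"wy": 0,"wz": 0,"claw": 0.0},{"tx": 0,"ty": 0.001,"tz": 0,"wx": 0,"wy": 0,"wz": 0,"claw": 0.0}]'

```text
time_s: 10.35
eef_pos: [607.9, 190.0, 88.1]
eef_rot: [-0.576, 0.577, 0.41, -0.409]
wrist_force: [-0.6, -1.6, 6.9]
gripper_width: 0.26
```

apply_moves --targets '[{"tx": 0,"ty": 0.0005,"tz": 0,"wx": 0,"wy": 0,"wz": 0,"claw": 0.0},{"tx": 0,"ty": 0.0005,"tz": 0,"wx": 0,"wy": 0,"wz": 0,"claw": 0.0}]'

```text
time_s: 10.52
eef_pos: [607.9, 189.9, 87.0]
eef_rot: [-0.576, 0.577, 0.41, -0.409]
wrist_force: [-0.6, -1.2, 6.0]
gripper_width: 0.26
```

apply_moves --targets '[{"tx": 0,"ty": 0.0005,"tz": 0,"wx": 0,"wy": 0,"wz": 0,"claw": 0.0},{"tx": 0,"ty": 0.0005,"tz": 0,"wx": 0,"wy": 0,"wz": 0,"claw": 0.0}]'

```text
time_s: 10.68
eef_pos: [607.9, 190.0, 86.1]
eef_rot: [-0.576, 0.577, 0.41, -0.409]
wrist_force: [-0.7, -1.5, 6.2]
gripper_width: 0.257
```

apply_moves --targets '[{"tx": 0,"ty": 0.0005,"tz": 0,"wx": 0,"wy": 0,"wz": 0,"claw": 0.0}]'

```text
time_s: 10.77
eef_pos: [607.9, 190.0, 85.6]
eef_rot: [-0.576, 0.577, 0.41, -0.409]
wrist_force: [-1.4, -1.7, 6.3]
gripper_width: 0.258
```

apply_moves --targets '[{"tx": 0,"ty": 0.0005,"tz": 0,"wx": 0,"wy": 0,"wz": 0,"claw": 0.0}]'

```text
time_s: 10.85
eef_pos: [607.9, 189.9, 85.1]
eef_rot: [-0.576, 0.577, 0.41, -0.409]
wrist_force: [-1.3, -0.8, 5.8]
gripper_width: 0.256
```

apply_moves --targets '[{"tx": 0,"ty": 0.0003,"tz": 0,"wx": 0,"wy": 0,"wz": 0,"claw": 0.0}]'

```text
time_s: 10.93
eef_pos: [607.9, 189.9, 84.7]
eef_rot: [-0.576, 0.577, 0.41, -0.409]
wrist_force: [-1.0, -2.9, 8.0]
gripper_width: 0.26
```

apply_moves --targets '[{"tx": 0,"ty": 0.0002,"tz": 0,"wx": 0,"wy": 0,"wz": 0,"claw": 0.0}]'

```text
time_s: 11.02
eef_pos: [608.0, 189.9, 84.7]
eef_rot: [-0.576, 0.577, 0.41, -0.409]
wrist_force: [-0.8, -1.0, 7.1]
gripper_width: 0.259
```

apply_moves --targets '[{"tx": 0,"ty": 0.0,"tz": 0,"wx": 0,"wy": 0,"wz": 0,"claw": 0.0}]'

```text
time_s: 11.1
eef_pos: [608.0, 190.0, 84.8]
eef_rot: [-0.576, 0.577, 0.41, -0.409]
wrist_force: [-0.7, -1.5, 7.4]
gripper_width: 0.257
```

apply_moves --targets '[{"tx": 0,"ty": 0.0003,"tz": 0,"wx": 0,"wy": 0,"wz": 0,"claw": 0.0}]'

```text
time_s: 11.18
eef_pos: [608.1, 190.0, 84.7]
eef_rot: [-0.576, 0.577, 0.41, -0.409]
wrist_force: [-1.5, -1.8, 9.0]
gripper_width: 0.253
```

apply_moves --targets '[{"tx": 0,"ty": 0.0003,"tz": 0,"wx": 0,"wy": 0,"wz": 0,"claw": 0.0}]'

```text
time_s: 11.27
eef_pos: [608.2, 190.0, 84.7]
eef_rot: [-0.576, 0.577, 0.41, -0.408]
wrist_force: [-2.4, -1.9, 11.2]
gripper_width: 0.253
```

The pin has bottomed: z is steady at 84.7 and the force rises with each step. Checking the ring before letting go.

```bash
python3 - <<'E'
from h import *
delta([608,190,84.7])
im=get_image("wrist")[:,:,::-1];a=im[200:350,240:400];cv2.imwrite("pics/w8c.png",cv2.resize(a,None,fx=4,fy=4,interpolation=cv2.INTER_CUBIC))
E
```

```text
time 11.2667 pos [608.2 190.   84.7] tool delta mm [-0.  -0.   0.2] F [-2.4 -1.9 11.2]
tool y world [ 0.0032 -0.     -1.    ] x [0.3295 0.9441 0.001 ] grip 0.253
```

View pics/w8c.png

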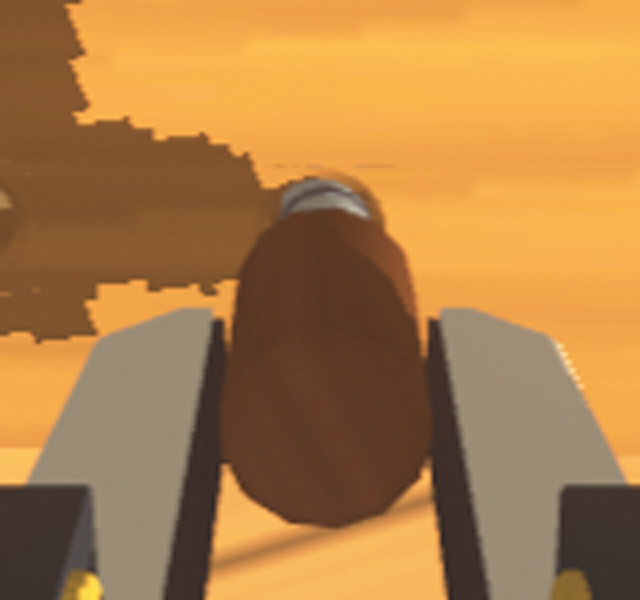

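apply_moves --targets '[{"tx": 0,"ty": 0,"tz": 0,"wx": 0,"wy": 0,"wz": 0,"claw": 0.35},{"tx": 0,"ty": 0,"tz": 0,"wx": 0,"wy": 0,"wz": 0,"claw": 0.45},{"tx": 0,"ty": 0,"tz": 0,"wx": 0,"wy": 0,"wz": 0,"claw": 0.6},{"tx": 0,"ty": 0,"tz": 0,"wx": 0,"wy": 0,"wz": 0,"claw": 0.7},{"tx": 0,"ty": 0,"tz": 0,"wx": 0,"wy": 0,"wz": 0,"claw": 0.7},{"tx": 0,"ty": 0,"tz": 0,"wx": 0,"wy": 0,"wz": 0,"claw": 0.7},{"tx": 0,"ty": 0,"tz": 0,"wx": 0,"wy": 0,"wz": 0,"claw": 0.7}]'

```text
time_s: 11.9
eef_pos: [606.9, 190.1, 82.5]
eef_rot: [0.577, -0.576, -0.409, 0.41]
wrist_force: [0.1, 1.1, -0.2]
gripper_width: 0.686
```

apply_moves --targets '[{"tx": 0,"ty": -0.005,"tz": 0,"wx": 0,"wy": 0,"wz": 0,"claw": 0.7},{"tx": 0,"ty": -0.015,"tz": 0,"wx": 0,"wy": 0,"wz": 0,"claw": 0.7},{"tx": 0,"ty": -0.025,"tz": 0,"wx": 0,"wy": 0,"wz": 0,"claw": 0.7},{"tx": 0,"ty": -0.03,"tz": 0,"wx": 0,"wy": 0,"wz": 0,"claw": 0.7},{"tx": 0,"ty": -0.03,"tz": 0,"wx": 0,"wy": 0,"wz": 0,"claw": 0.7},{"tx": 0,"ty": -0.01,"tz": 0,"wx": 0,"wy": 0,"wz": 0,"claw": 0.7},{"tx": -0.03,"ty": 0,"tz": 0,"wx": 0,"wy": 0,"wz": 0,"claw": 0.7},{"tx": -0.03,"ty": 0,"tz": 0,"wx": 0,"wy": 0,"wz": 0,"claw": 0.7},{"tx": -0.035,"ty": 0,"tz": 0,"wx": 0,"wy": 0,"wz": 0,"claw": 0.7},{"tx": -0.035,"ty": 0,"tz": 0,"wx": 0,"wy": 0,"wz": 0,"claw": 0.7},{"tx": -0.03,"ty": 0,"tz": 0,"wx": 0,"wy": 0,"wz": 0,"claw": 0.7},{"tx": 0,"ty": 0,"tz": 0,"wx": 0,"wy": 0,"wz": 0,"claw": 0.7}]'

```text
time_s: 12.9
eef_pos: [552.6, 34.6, 197.5]
eef_rot: [-0.577, 0.578, 0.407, -0.409]
wrist_force: [0.6, 0.0, 0.6]
gripper_width: 0.701
```

```bash
python3 - <<'E'
from h import *
delta([608,190,84.7])
for n in ("top","scene","wrist"):
    im=get_image(n)[:,:,::-1];cv2.imwrite(f"pics/{n}9.png",im)
u,v=proj("scene",[608,190,90]).astype(int);print(u,v)
for z in (60,80,128): print(z,proj("scene",[608,190,z]))
b=cv2.imread("pics/scene9.png")[v-40:v+40,u-50:u+50]
cv2.imwrite("pics/s9c.png",cv2.resize(b,None,fx=7,fy=7,interpolation=cv2.INTER_CUBIC))
E
```

```text
time 12.9 pos [552.6  34.6 197.5] tool delta mm [165.3 112.3  -0.6] F [0.6 0.  0.6]
tool y world [-0.0015 -0.0022 -1.    ] x [ 0.333   0.9429 -0.0026] grip 0.701
371 292
60 [370.05778627 300.6124833 ]
80 [371.08805583 295.02383081]
128 [373.70035227 280.85354232]
```

View pics/s9c.png

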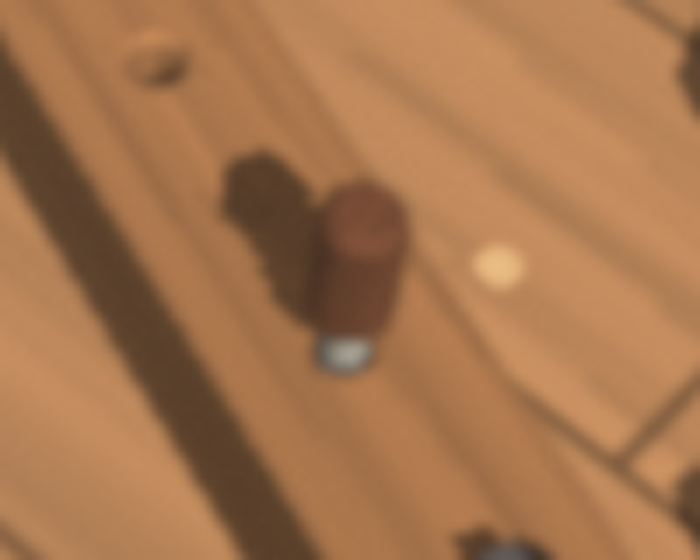

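View pics/wrist9.png

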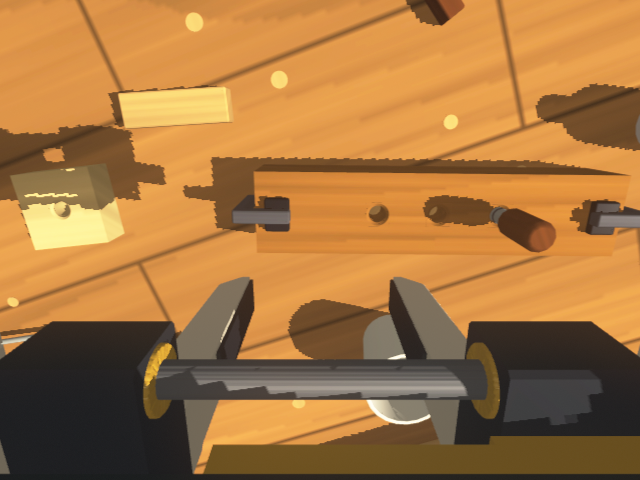

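View pics/scene9.png

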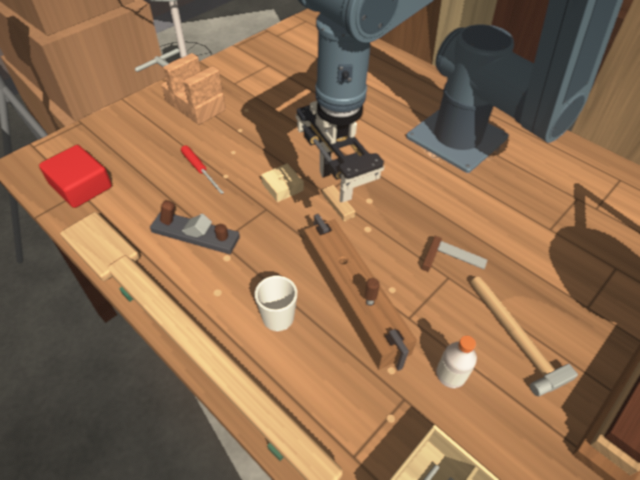

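```bash
python3 -c "
from plant import *
s=get_state();print(s['time_s'],abs(s['qd']).max());print(job_done())"
```

```text
13.05 0.028668442944745215
the job is handed in; nothing more can be done
None
```

The gauge pin is upright and fully home in the clear hole, which is the one at the blank's end towards world +y (hole_c if the blank's y runs that way). I let go of it and handed the job in at about 13 s of the 67 s allowed.

- **Finding the hole:** A wrist picture showed the bottoms of the other two holes at about stub depth (27 mm) and this one's deeper. I tried it first, so the pin never went into the other two.
- **Insertion:** The pin slid in against about 6–7 N and went 15 mm past stub depth. It stopped with its foot at a height of about 18 mm, where a clear hole should bottom. I stopped pushing at 11.2 N.
- **Ring and final look:** Before I let go, the wrist picture showed the ring in the mouth of the hole. Afterwards the pin stood upright by itself, and the other things looked where they had been.
- **A reading that disagreed:** In the last scene picture the top of the handle appeared about 3 px lower than I had calculated. I put that down to calibration and reading error, since a pin sitting proud would appear higher, not lower.
- **Not measured:** The ring's height was judged by eye in the picture. The arm was still settling very slightly, at 0.03 rad/s, well clear of everything.

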